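# Rock a well plate to both scale flags on a spring-backed hand rocker

### The job

Rock the well plate each way on its hand rocker: press down the blue pad at the left corner of the sprung platform until the red needle points at the blue flag on the scale, hold it there for a second and release it so the needle swings back upright; then do the same with the yellow pad at the right corner and the yellow flag, and release. Do not push the needle past a flag, do not touch the needle or the well plate, and leave the plate in its nest and everything else on the bench where it is.

Things in the scene. Friction and masses are not known exactly. Their poses are not given: they have to be found in the camera images.
- rocker (a joint): Tilt (rad) of the sprung aluminium platform about a level axle along the base's x axis, 60 mm above the bench. 0 = level, needle upright; positive = left (blue) pad down, needle leaning left; negative = right (yellow) pad down, needle right. Stops at +-0.40. A damped spring, 3.3 N m/rad, brings it level in about 1 s when let go (29 N per rad at a pad: 4 to 8 N at the flags).
- tilter: Grey base plate of the rocker, 210 x 280 x 8 mm, screwed down. Origin at the centre of its underside, on the bench; x away from the robot (turned by up to 0.35 rad), y left, towards the blue pad. The axle lies above the origin along x. On its far side a white scale arc, to 195 mm high (flags and needle to 222 mm), stands 76 mm from the origin and 116 mm in x from the pads.
- pad_left (a point): Blue round push pad, 38 mm across, on the platform's left near corner; when level it lies at (-40, 115) mm of the base, 86 mm above the bench. This point is the centre of its flat top face, 115 mm sideways from the axle and 26 mm above it; z out of the face. It tilts with the platform and goes down about 11.5 mm per 0.1 rad.
- pad_right (a point): Yellow round push pad, 38 mm across, the mirror image at the right near corner, at (-40, -115) mm of the base, 86 mm above the bench when level. This point is the centre of its flat top face; z out of the face.
- needle_tip (a point): Point on the red needle 150 mm from the axle, 12 mm below its end. The needle, 7 mm wide and 162 mm long, is fixed to the platform on the far side of the scale, 86 mm in x from the base's origin; upright when the platform is level. Axes as the platform's: z along the needle. Not to be touched.
- mark_left (a point): Middle of the blue flag, a tab 14 mm wide on the rim of the scale, 150 mm from the axle, left of upright by 0.15 to 0.28 rad, different each time; it stays there. The needle points at it when needle_tip reaches this point. z points away from the axle, y along the scale to the left.
- mark_right (a point): Middle of the yellow flag, 14 mm wide, 150 mm from the axle, likewise, right of upright (0.15 to 0.28 rad). Its z axis points away from the axle, its y axis along the scale to the left.
- nest (a point): Centre of the floor of the nest on the platform where the well plate sits, 10 mm above the axle; 6 mm high rims hold the plate with 1.5 mm play.
- wellplate: White six-well plate with clear lid, 85.5 x 128 x 18 mm, loose in the nest, long side along y. Origin at the centre of its underside. Stays in the nest, untouched.
- reagent_bottle: Glass bottle with blue cap, 60 mm across, 130 mm high, standing left of the rocker. Origin at its underside. Bystander.
- jar: White jar with orange lid, 60 mm across, 85 mm high, right of the rocker. Origin at its underside. Bystander.
- marker: White marker pen with black cap, 17 x 121 x 14 mm, lying between the robot and the rocker. Origin at its underside. Bystander.
- dishes: Stack of four white dishes, 88 mm across, 44 mm high, beyond the rocker. Origin at its underside. Bystander.

How it is judged:
By the outcome, as a careful person would: the job done as asked, in the order asked, and still so for the second after the job is handed in, with the robot touching nothing.
It also fails if it takes over 48 s, if anything falls off the work surface, if the arm or the gripper's body presses on something with over 40 N, if the wrist force passes 120 N, or if a joint passes its speed limit or range.

### The arm

A 6-joint arm with a two-finger parallel gripper is mounted at the origin on the work surface. World frame = base frame: x ahead of the robot, y to its left, z up, the work surface at z = 0. Lengths are in m, angles in rad, forces in N, time in s.
With the tool pointing down it reaches from about 0.375 to 0.975 m from the base axis. Payload 3.8 kg.
Tool frame: the origin (TCP) lies midway between the tips of the shut fingers; the grasp point (between the pads) lies 19 mm behind it; z points along the fingers, y is the direction in which the jaws open and shut (so a half turn about z gives the same grasp; the last joint's range is limited). The gripper opens to 85 mm and grips with 20 to 120 N. Pads are 22 mm wide; open, the fingers measure 114 mm over their backs; the gripper's body (76 mm by 85 mm) begins 54 mm behind the grasp point. The pads swing forward as they close: fully open they stand 13 mm farther back than shut.
Start: joints at [-1.205, 0.264, 1.604, -0, 1.274, -0.037], TCP at [0.265, -0.621, 0.231] pointing down, gripper open.
Joint ranges: [-2.63, 2.63], [-0.94, 2.18], [0.31, 2.57], [-1.31, 4.45], [0, 2.66], [-2.55, 2.55]. Speed limits (rad/s): [2.57, 2.57, 3.14, 3.14, 3.14, 3.14].

### API

Orientations are given as a rotation vector (axis times angle).
In Python, from workcell import bot gives the robot as it stands.
- The arm moves only by the tool drive_tool, never from a script. Its argument "steps" is a list of rows, each a list of 2 entries, a list of its own where there are three numbers: the shift along the tool's x, y, z in mm, then the turn about the tool's z in degrees. In form: [[[dx, dy, dz], twist], ...]. A call has 1 to 8 rows; each row shifts and turns the commanded pose from where the row before left it, along the tool's axes as they then stand; what a row does not reach is not made up. A row lasts 1/12 s, in which the tool goes at most 41.7 mm and 7.16 degrees, less where a joint would pass 70% of its speed; a pose out of reach is approached as far as the arm can. A call is refused whole if a number of a shift passes 41.7 or a number of a turn 7.16, either way. A call with a gripper value outside its range is refused whole. "jaw" is the opening, from 0 (shut) to 1 (fully open), set as the call begins (left out, the last holds). The fingers move at their own pace and stop on an object; "force" is the grip in N (left out, the last holds). Time passes only in rows, so rows that do not move let the fingers close. It gives the time, the measured TCP pose, the force and the opening at its end, in the units of the state.
- bot.read_state(): the state, without advancing time (a new reading comes with each control period).
- bot.read_camera(name): name is "side" or "top"; returns the picture (400x640x3 uint8, red, green, blue); there is no depth.
- bot.camera_info(name): a dict with "fx", "fy", "cx", "cy" (pixels), "D" ([k1, k2, p1, p2, k3] as OpenCV has them; the pictures are not rectified), "position" and "attitude" of the camera in the world. Camera axes: x right, y down, z forward; pixel columns grow to the right and rows downward; lengths in m; the calibration is good to about 2 mm. A picture is of the moment at which its call begins. camera_info takes no time and is no camera call.
- bot.finish_job(): hands the job in, once; it reports no verdict.
The state is a dict: "time": time; "q": joint angles; "joint_vel": joint speeds; "joint_torque": joint torques, N m; "tool_pos": TCP position; "tcp_rot": TCP orientation; "wrist_force": force on the tool from outside, world axes, zero at the start; "torque": the same for the moment, N m; "width": opening from 0.0 (shut) to 1.0 (fully open).
Only numpy, scipy, OpenCV 4.12 (cv2) and the standard library are available. Lean on these libraries where they do the work, as an engineer would, in place of code of your own. Each camera call takes 0.05 s, during which the arm holds its last target.

## Working session

There is one attempt and no reset: what is moved stays moved. The work goes in short steps, Python scripts to look and compute and a tool call to move; the robot and the scene stay as the last step left them, time stands still between calls to the robot, and variables do not carry over. Pictures are saved under pics/ and viewed, and the job is handed in when it is done.

Besides the shell and the picture viewer there is one more tool, called after "Call:" by a JSON object that holds its "method" and its "body", one argument or row to a line. drive_tool: Moves the arm, as the interface text tells. Its arguments: {"type":"object","properties":{"steps":{"type":"array","items":{"type":"array"}},"jaw":{"type":"number"},"force":{"type":"number"}},"required":["steps"]}

```bash
mkdir -p pics; ls
python3 - <<'E'
from workcell import bot
import cv2
print(bot.read_state())
for n in("side","top"):
    print(n,bot.camera_info(n))
    cv2.imwrite(f"pics/{n}0.png",bot.read_camera(n)[:,:,::-1])
E
```

```text
pics
{'time': 0.0, 'q': array([-1.20492641e+00,  2.64787482e-01,  1.60539461e+00,  8.72918647e-06,
        1.27367393e+00, -3.69286225e-02]), 'joint_vel': array([-0.00028718,  0.00112336,  0.00189204,  0.00137923,  0.00098775,
        0.00202377]), 'joint_torque': array([ 1.00680343e-03, -5.15105224e+01, -3.67317116e+01,  2.71315275e-05,
        1.27923393e-02, -9.70057101e-06]), 'tool_pos': array([ 0.26431698, -0.62030021,  0.22992775]), 'tcp_rot': array([-3.07590534e+00, -6.27994919e-01,  5.68773577e-04]), 'wrist_force': array([-0.10399798, -0.313911  ,  0.2657662 ]), 'torque': array([ 0.02710363, -0.02016382, -0.04331498]), 'width': 1.004326619579199}
side {'fx': 375.6726964404086, 'fy': 375.6726964404086, 'cx': 317.9009164034882, 'cy': 197.14413363401178, 'D': array([-0.03892972,  0.        ,  0.        ,  0.        ,  0.        ]), 'position': array([0.27977914, 0.72778641, 0.70684882]), 'attitude': array([-0.54022635,  2.58333545, -1.30432121])}
top {'fx': 453.62700446634597, 'fy': 453.62700446634597, 'cx': 320.5594593281027, 'cy': 199.6210778818671, 'D': array([-0.0417344,  0.       ,  0.       ,  0.       ,  0.       ]), 'position': array([0.40908599, 0.02012849, 1.07866695]), 'attitude': array([-2.13761327,  2.0882491 , -0.20643644])}
```

View pics/side0.png

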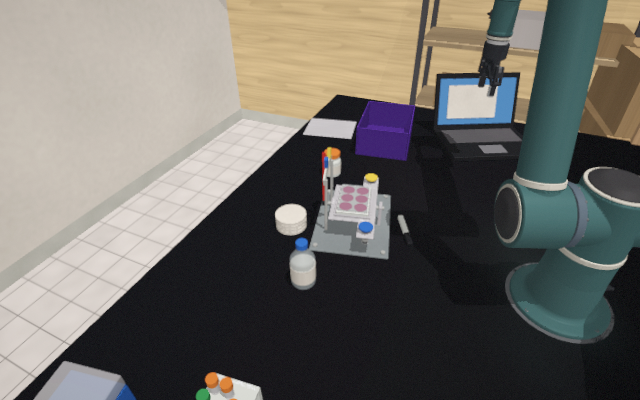

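View pics/top0.png

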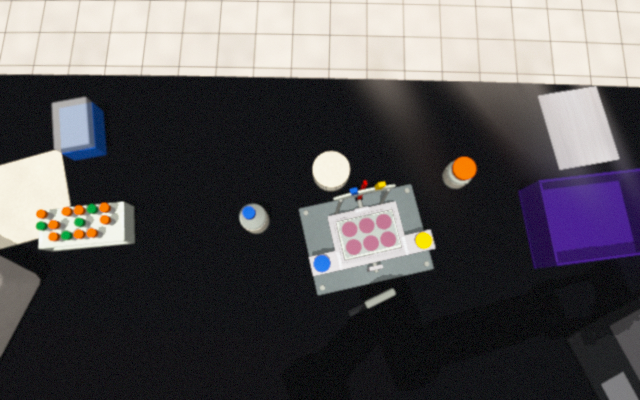

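```bash
cat > h.py <<'E'
import numpy as np, cv2
from workcell import bot
from scipy.spatial.transform import Rotation as R
from scipy.optimize import least_squares
def proj(n,P):
    c=bot.camera_info(n); Rw=R.from_rotvec(c["attitude"]).as_matrix().T
    K=np.array([[c["fx"],0,c["cx"]],[0,c["fy"],c["cy"]],[0,0,1]])
    P=np.atleast_2d(P).astype(float)
    return cv2.projectPoints(P,cv2.Rodrigues(Rw)[0],-Rw@c["position"],K,c["D"])[0][:,0]
def ray(n,uv):
    c=bot.camera_info(n)
    K=np.array([[c["fx"],0,c["cx"]],[0,c["fy"],c["cy"]],[0,0,1]])
    p=cv2.undistortPoints(np.array([[uv]],float),K,c["D"])[0,0]
    return c["position"],R.from_rotvec(c["attitude"]).as_matrix()@[p[0],p[1],1]
def onz(n,uv,z):
    o,d=ray(n,uv); return o+d*(z-o[2])/d[2]
def blobs(img,box):
    x0,y0,x1,y1=box; h=cv2.cvtColor(np.ascontiguousarray(img[y0:y1,x0:x1]),cv2.COLOR_RGB2HSV)
    out={}
    for c,lo,hi in(("blue",(100,140,80),(125,255,255)),("yel",(22,140,100),(34,255,255)),("red",(0,150,70),(7,255,255)),("red2",(172,150,70),(180,255,255))):
        m=cv2.inRange(h,lo,hi); k,l,s,cen=cv2.connectedComponentsWithStats(m)
        out[c]=[(np.round(cen[i]+[x0,y0],1).tolist(),s[i].tolist()[2:]) for i in range(1,k) if s[i][4]>3]
    return out
def crop(n,img,box,name,f):
    x0,y0,x1,y1=box
    cv2.imwrite("pics/"+name,cv2.resize(img[y0:y1,x0:x1,::-1],None,fx=f,fy=f,interpolation=cv2.INTER_CUBIC))
E
python3 - <<'E'
from h import *
for n,b in(("side",(290,135,400,265)),("top",(290,170,450,300))):
    im=bot.read_camera(n); crop(n,im,b,n+"_c.png",4.5)
    print(n,blobs(im,b))
print(onz("top",(322,263),.086),onz("top",(424,240),.086),onz("side",(366,227),.086),onz("side",(371,178),.086))
E
```

```text
side {'blue': [([326.0, 161.8], [3, 10, 28]), ([365.3, 226.6], [14, 11, 116]), ([301.1, 243.5], [13, 14, 146])], 'yel': [([328.7, 151.6], [4, 11, 37]), ([371.0, 176.8], [13, 9, 85])], 'red': [([322.5, 162.2], [4, 27, 43]), ([322.6, 192.5], [2, 15, 26])], 'red2': [([323.0, 164.5], [1, 6, 6])]}
top {'blue': [([353.2, 190.2], [9, 8, 54]), ([321.5, 263.0], [16, 17, 203])], 'yel': [([379.9, 184.9], [12, 9, 74]), ([423.2, 240.0], [17, 17, 217])], 'red': [([363.8, 184.2], [8, 9, 43]), ([359.2, 197.0], [5, 3, 12])], 'red2': []}
[0.47058738 0.02210654 0.086     ] [ 0.5257469  -0.20077929  0.086     ] [0.46659854 0.02632284 0.086     ] [ 0.52249712 -0.19314389  0.086     ]
```

View pics/side_c.png

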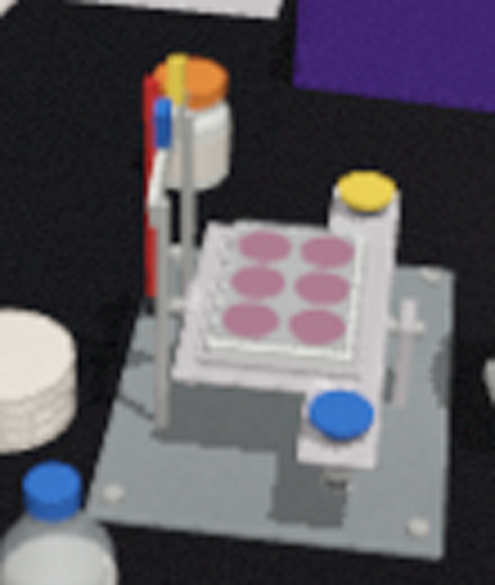

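View pics/top_c.png

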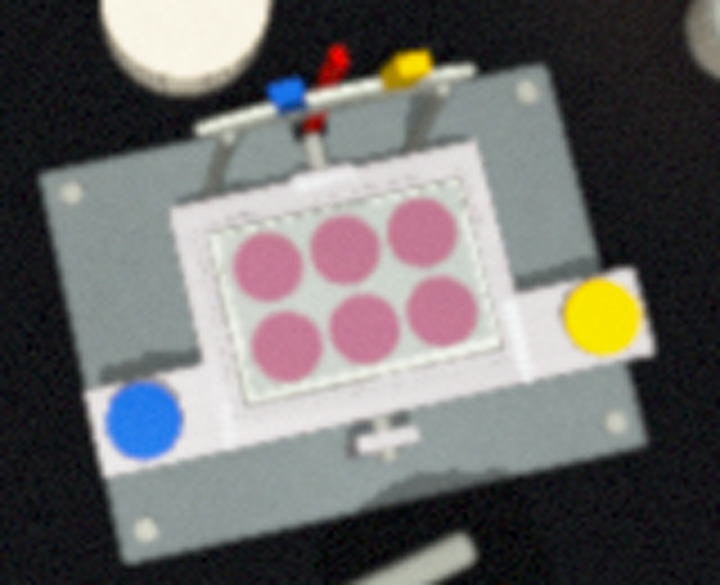

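```bash
cat >> h.py <<'E'
def T(p,P):
    x,y,w=p; P=np.atleast_2d(P); c,s=np.cos(w),np.sin(w)
    return np.c_[x+c*P[:,0]-s*P[:,1], y+s*P[:,0]+c*P[:,1], P[:,2]]
def mark(a,r=.150,xo=.076): return [xo,r*np.sin(a),.06+r*np.cos(a)]
E
python3 - <<'E'
from h import *
obs=dict(top=[(321.5,263),(423.2,240),(353.2,190.2),(379.9,184.9)],side=[(365.3,226.6),(371,176.8),(326,161.8),(328.7,151.6)])
for cams in(["top"],["side"],["top","side"]):
    def f(v):
        P=T(v[:3],[[-.04,.115,.086],[-.04,-.115,.086],mark(v[3]),mark(-v[4])])
        return np.concatenate([(proj(n,P)-obs[n]).ravel() for n in cams])
    s=least_squares(f,[.54,-.09,-.24,.2,.2]); print(cams,s.x.round(4)); print(s.fun.round(1))
    P=T(s.x[:3],[mark(0,.162,.086),mark(0,.135,.086),[-.04,.115,.086],[-.04,-.115,.086]])
    print(P[2:].round(4).tolist(),proj("top",P[:2]).round(1).tolist(),proj("side",P[:2]).round(1).tolist())
E
```

```text
['top'] [ 0.5376 -0.0781  0.2427  0.1616  0.2008]
[-0.3 -0.3  0.2 -0.3  0.1  0.5  0.   0.1]
[[0.4712, 0.0239, 0.086], [0.5264, -0.1994, 0.086]] [[364.7, 181.6], [363.5, 184.8]] [[322.6, 152.6], [322.7, 161.5]]
['side'] [ 0.5356 -0.0771  0.2448  0.1377  0.2539]
[ 0.  -0.2 -0.2  0.2 -0.3 -0.1  0.4  0.2]
[[0.4689, 0.0248, 0.086], [0.5247, -0.1984, 0.086]] [[364.1, 182.6], [362.9, 185.8]] [[323.2, 152.9], [323.2, 161.9]]
['top', 'side'] [ 0.5369 -0.078   0.2436  0.1559  0.2058]
[-0.3  0.1  0.1 -0.   0.5  0.8  0.3  0.4 -0.4 -0.6 -0.4 -0.1 -0.7  0.3
 -0.3  0.7]
[[0.4703, 0.0239, 0.086], [0.5258, -0.1993, 0.086]] [[364.6, 182.0], [363.4, 185.2]] [[322.9, 152.7], [322.9, 161.6]]
```

```bash
cat >> h.py <<'E'
PL=np.array([.4708,.0239,.086]); PR=np.array([.5261,-.1994,.086]); YAW=.243
def rel(target):
    s=bot.read_state(); M=R.from_rotvec(s["tcp_rot"]).as_matrix()
    print("t",round(s["time"],2),"tcp",s["tool_pos"].round(4),"F",s["wrist_force"].round(2),"w",round(s["width"],2))
    print("tool x",M[:,0].round(3),"y",M[:,1].round(3),"z",M[:,2].round(3))
    print("shift in tool mm",(M.T@(np.array(target)-s["tool_pos"])*1000).round(1), "axes yaw vs base deg: x",np.degrees(np.arctan2(M[1,0],M[0,0])-YAW).round(2))
E
python3 -c "
from h import *
rel([.4708,.0239,.24])
c=bot.camera_info('top')
for u in ((456,178),(534,268),(575,335)): print(onz('top',u,.05))"
```

```text
t 0.2 tcp [ 0.2644 -0.6205  0.2304] F [ 1.51 -1.04  0.75] w 1.0
tool x [0.92  0.392 0.   ] y [ 0.392 -0.92  -0.001] z [-0.001  0.001 -1.   ]
shift in tool mm [ 442.5 -512.    -8.8] axes yaw vs base deg: x 9.15
[ 0.67733862 -0.28719176  0.05      ]
[ 0.47150345 -0.45803108  0.05      ]
[ 0.32555589 -0.54147947  0.05      ]
```

Call:
{"method": "drive_tool", "body": {
  "steps": [
    [[10,-12,-5],0],
    [[20,-24,-5],0],
    [[26,-30,0],0],
    [[26,-30,0],0],
    [[26,-30,0],0],
    [[26,-30,0],0],
    [[26,-30,0],0],
    [[26,-30,0],0]
  ],
  "jaw": 0,
  "force": 40
}}

```text
time: 0.87
tool_pos: [0.3511, -0.3474, 0.2411]
tcp_rot: [-3.078, -0.627, -0.0]
wrist_force: [0.3, 0.8, 0.3]
width: 0.0
```

Call:
{"method": "drive_tool", "body": {
  "steps": [
    [[26,-30,0],0],
    [[26,-30,0],0],
    [[26,-30,0],0],
    [[26,-30,0],0],
    [[26,-30,0],0],
    [[26,-30,0],0],
    [[26,-30,0],0],
    [[26,-30,0],0]
  ]
}}

```text
time: 1.53
tool_pos: [0.4483, -0.0451, 0.2415]
tcp_rot: [3.078, 0.628, 0.001]
wrist_force: [0.9, -0.2, 0.3]
width: -0.002
```

```bash
python3 -c "
from h import *
rel([.4708,.0239,.24])"
```

```text
t 1.53 tcp [ 0.4483 -0.0451  0.2415] F [ 0.89 -0.18  0.32] w -0.0
tool x [0.92  0.392 0.001] y [ 0.392 -0.92   0.   ] z [ 0.001 -0.    -1.   ]
shift in tool mm [ 47.7 -54.6   1.5] axes yaw vs base deg: x 9.15
```

Call:
{"method": "drive_tool", "body": {
  "steps": [
    [[18,-20,0],0],
    [[8,-10,0],0],
    [[0,0,0],4.5],
    [[0,0,0],4.65],
    [[0,0,0],0],
    [[0,0,0],0]
  ]
}}

```text
time: 2.03
tool_pos: [0.4603, -0.0091, 0.2412]
tcp_rot: [-3.118, -0.385, 0.0]
wrist_force: [0.6, 0.2, 0.4]
width: 0.001
```

```bash
python3 -c "
from h import *
rel([.4708,.0239,.24])"
```

```text
t 2.03 tcp [ 0.4603 -0.0091  0.2412] F [0.62 0.18 0.35] w 0.0
tool x [ 0.97   0.243 -0.   ] y [ 0.243 -0.97  -0.   ] z [-0.  0. -1.]
shift in tool mm [ 18.2 -29.5   1.2] axes yaw vs base deg: x 0.15
```

Call:
{"method": "drive_tool", "body": {
  "steps": [
    [[18,-32,0],0],
    [[0,0,35],0],
    [[0,0,40],0],
    [[0,0,40],0],
    [[0,0,21],0],
    [[0,0,0],0]
  ]
}}

```text
time: 2.53
tool_pos: [0.465, 0.0259, 0.0996]
tcp_rot: [-3.117, -0.383, 0.018]
wrist_force: [-0.6, 0.7, -0.5]
width: 0.002
```

```bash
python3 -c "
from h import *
rel([.4708,.0239,.086])
for n,b in(('side',(290,135,420,265)),('top',(290,170,450,300))):
    im=bot.read_camera(n); crop(n,im,b,n+'_1.png',4.5); print(n,blobs(im,b))
    cv2.imwrite('pics/%s_1f.png'%n,im[:,:,::-1])
"
```

```text
t 2.53 tcp [0.465  0.0259 0.0996] F [-0.55  0.75 -0.54] w 0.0
tool x [ 0.97   0.242 -0.011] y [ 0.242 -0.97  -0.003] z [-0.011 -0.    -1.   ]
shift in tool mm [ 5.3  3.3 13.5] axes yaw vs base deg: x 0.08
side {'blue': [([326.0, 161.8], [3, 10, 28]), ([365.1, 227.7], [14, 10, 87]), ([301.1, 243.5], [13, 14, 146])], 'yel': [([328.7, 151.4], [4, 11, 36])], 'red': [([322.7, 156.2], [4, 14, 24]), ([322.3, 170.3], [2, 10, 15]), ([322.5, 191.9], [2, 17, 28])], 'red2': [([322.9, 164.6], [2, 6, 7])]}
top {'blue': [([353.2, 190.2], [9, 8, 52])], 'yel': [([379.9, 184.9], [12, 9, 74]), ([423.2, 240.0], [17, 17, 215])], 'red': [([364.0, 184.2], [8, 9, 45]), ([359.3, 197.1], [5, 3, 13])], 'red2': []}
```

View pics/side_1.png

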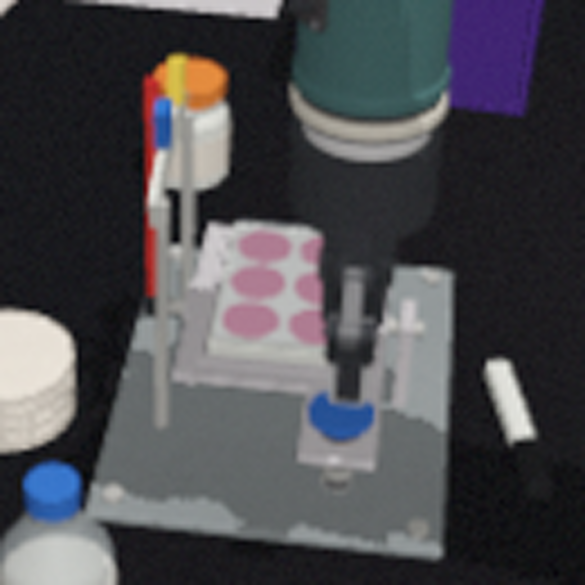

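View pics/top_1.png

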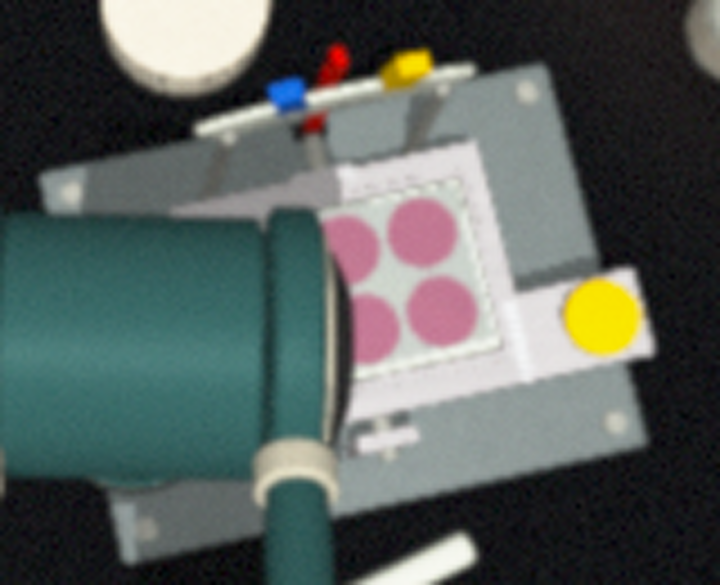

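Call:
{"method": "drive_tool", "body": {
  "steps": [
    [[0,0,0],0],
    [[0,0,0],0]
  ]
}}

```text
time: 2.8
tool_pos: [0.4726, 0.026, 0.1079]
tcp_rot: [3.118, 0.381, 0.008]
wrist_force: [-0.2, -0.7, 0.3]
width: -0.001
```

```bash
python3 -c "
from h import *
rel([.4708,.0239,.086])"
```

```text
t 2.8 tcp [0.4726 0.026  0.1079] F [-0.17 -0.75  0.25] w -0.0
tool x [0.971 0.241 0.005] y [ 0.241 -0.971  0.001] z [ 0.005  0.    -1.   ]
shift in tool mm [-2.3  1.6 21.9] axes yaw vs base deg: x 0.01
```

Call:
{"method": "drive_tool", "body": {
  "steps": [
    [[-1,-1,6],0],
    [[0,0,5],0],
    [[0,0,4],0],
    [[0,0,2],0],
    [[0,0,0],0],
    [[0,0,0],0]
  ]
}}

```text
time: 3.3
tool_pos: [0.4687, 0.0269, 0.088]
tcp_rot: [-3.118, -0.381, 0.001]
wrist_force: [0.3, -0.4, -0.2]
width: -0.002
```

```bash
python3 -c "
from h import *
rel([.4708,.0239,.086])"
```

```text
t 3.3 tcp [0.4687 0.0269 0.088 ] F [ 0.3  -0.36 -0.17] w -0.0
tool x [ 0.971  0.241 -0.001] y [ 0.241 -0.971 -0.   ] z [-0.001 -0.    -1.   ]
shift in tool mm [1.3 3.4 2. ] axes yaw vs base deg: x 0.01
```

Call:
{"method": "drive_tool", "body": {
  "steps": [
    [[0,0,2],0],
    [[0,0,2],0],
    [[0,0,3],0],
    [[0,0,3],0],
    [[0,0,2],0],
    [[0,0,2],0],
    [[0,0,1],0],
    [[0,0,0],0]
  ]
}}

```text
time: 3.97
tool_pos: [0.4693, 0.0271, 0.0733]
tcp_rot: [-3.118, -0.381, -0.001]
wrist_force: [-0.0, 4.3, 4.2]
width: 0.001
```

```bash
cat >> h.py <<'E'
def needle(tag):
    im=bot.read_camera("top"); b=(330,165,410,215); crop("top",im,b,tag+".png",8); print(blobs(im,b))
    im=bot.read_camera("side"); crop("side",im,(290,135,420,265),tag+"s.png",4.5)
E
python3 -c "
from h import *
rel([.4708,.0239,.086]); needle('n1')
for a in (0,.08,.1,.12,.14,.16,.18): print(a,proj('top',T([.5376,-.0781,.2427],[mark(a,.162,.086),mark(a,.150,.086),mark(a,.135,.086),mark(a,.15)])).round(1).tolist())"
```

```text
t 3.97 tcp [0.4693 0.0271 0.0733] F [-0.02  4.28  4.19] w 0.0
tool x [0.971 0.241 0.   ] y [ 0.241 -0.971 -0.   ] z [ 0.  0. -1.]
shift in tool mm [  0.7   3.5 -12.7] axes yaw vs base deg: x 0.01
{'blue': [([352.8, 190.6], [8, 8, 46])], 'yel': [([379.9, 184.9], [12, 9, 74])], 'red': [([356.4, 184.4], [6, 7, 19]), ([358.2, 197.2], [4, 4, 12])], 'red2': []}
0 [[364.7, 181.6], [364.1, 183.0], [363.4, 184.8], [365.3, 187.9]]
0.08 [[358.2, 183.1], [358.2, 184.4], [358.2, 186.0], [359.4, 189.2]]
0.1 [[356.5, 183.5], [356.7, 184.7], [356.9, 186.3], [357.9, 189.6]]
0.12 [[354.9, 183.8], [355.2, 185.1], [355.6, 186.6], [356.4, 189.9]]
0.14 [[353.3, 184.2], [353.7, 185.5], [354.2, 187.0], [354.9, 190.3]]
0.16 [[351.7, 184.7], [352.2, 185.8], [352.9, 187.3], [353.4, 190.7]]
0.18 [[350.1, 185.1], [350.8, 186.2], [351.6, 187.6], [351.9, 191.0]]
```

View pics/n1.png

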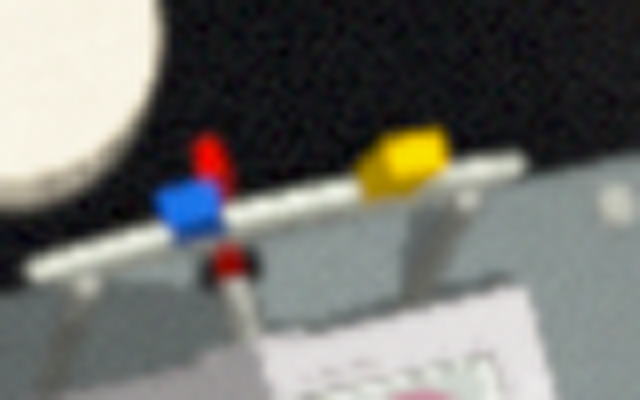

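Call:
{"method": "drive_tool", "body": {
  "steps": [
    [[0,0,1.5],0],
    [[0,0,1.5],0],
    [[0,0,1],0],
    [[0,0,0],0]
  ]
}}

```text
time: 4.4
tool_pos: [0.4692, 0.0273, 0.0693]
tcp_rot: [-3.118, -0.38, -0.001]
wrist_force: [-1.1, 5.8, 5.4]
width: 0.002
```

```bash
python3 -c "
from h import *
rel([.4708,.0239,.086]); needle('n2')"
```

```text
t 4.4 tcp [0.4692 0.0273 0.0693] F [-1.08  5.83  5.37] w 0.0
tool x [0.971 0.24  0.   ] y [ 0.24  -0.971 -0.001] z [ 0.     0.001 -1.   ]
shift in tool mm [  0.8   3.6 -16.7] axes yaw vs base deg: x -0.01
{'blue': [([353.1, 190.6], [9, 7, 45])], 'yel': [([379.9, 184.9], [12, 9, 74])], 'red': [([352.9, 183.9], [5, 5, 18]), ([357.8, 197.5], [5, 4, 11])], 'red2': []}
```

View pics/n2.png

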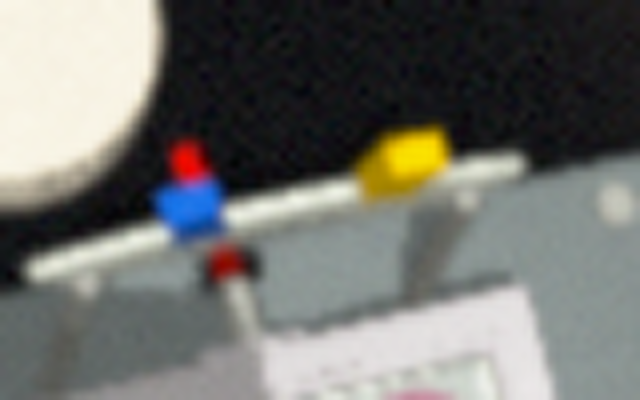

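View pics/n2s.png

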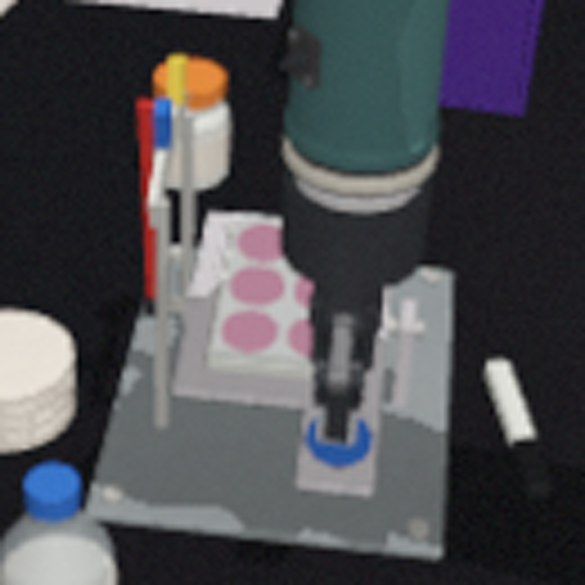

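Call:
{"method": "drive_tool", "body": {
  "steps": [
    [[0,0,0.5],0],
    [[0,0,0.5],0],
    [[0,0,0],0],
    [[0,0,0],0],
    [[0,0,0],0],
    [[0,0,0],0],
    [[0,0,0],0],
    [[0,0,0],0]
  ]
}}

```text
time: 5.17
tool_pos: [0.4692, 0.0273, 0.0685]
tcp_rot: [-3.118, -0.38, -0.001]
wrist_force: [-0.7, 5.4, 4.9]
width: -0.005
```

```bash
python3 -c "
from h import *
rel([.4708,.0239,.086]); needle('n3')"
```

```text
t 5.17 tcp [0.4692 0.0273 0.0685] F [-0.68  5.41  4.93] w -0.01
tool x [0.971 0.24  0.001] y [ 0.24  -0.971 -0.001] z [ 0.     0.001 -1.   ]
shift in tool mm [  0.8   3.7 -17.5] axes yaw vs base deg: x -0.01
{'blue': [([353.1, 190.5], [9, 7, 46])], 'yel': [([379.9, 184.9], [12, 9, 74])], 'red': [([352.2, 184.3], [5, 4, 15]), ([357.5, 197.4], [4, 4, 11])], 'red2': [([353.8, 186.0], [4, 3, 5])]}
```

View pics/n3.png

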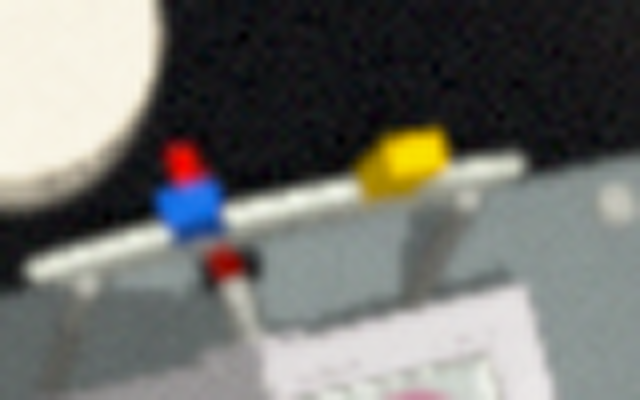

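View pics/n3s.png

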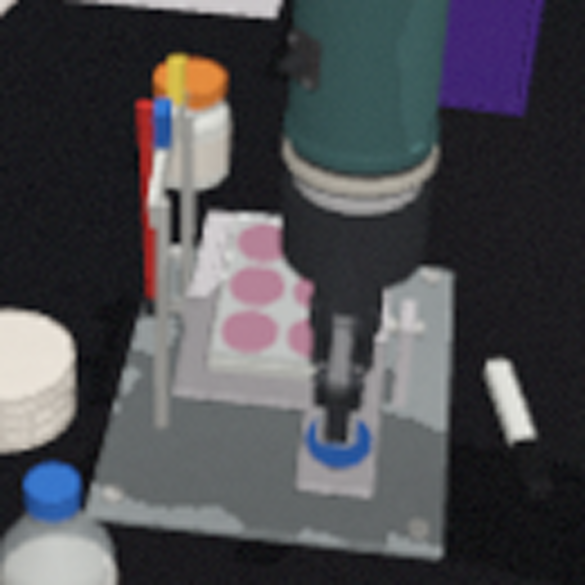

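Call:
{"method": "drive_tool", "body": {
  "steps": [
    [[0,0,0],0],
    [[0,0,0],0],
    [[0,0,0],0],
    [[0,0,0],0],
    [[0,0,0],0],
    [[0,0,0],0],
    [[0,0,0],0],
    [[0,0,0],0]
  ]
}}

```text
time: 5.93
tool_pos: [0.4691, 0.0273, 0.0684]
tcp_rot: [-3.118, -0.38, -0.001]
wrist_force: [-0.7, 6.2, 4.5]
width: 0.001
```

Call:
{"method": "drive_tool", "body": {
  "steps": [
    [[0,0,0],0],
    [[0,0,0],0],
    [[0,0,0],0],
    [[0,0,0],0],
    [[0,0,0],0],
    [[0,0,0],0],
    [[0,0,-2],0],
    [[0,0,-4],0]
  ]
}}

```text
time: 6.6
tool_pos: [0.4688, 0.0265, 0.074]
tcp_rot: [3.117, 0.382, -0.001]
wrist_force: [0.0, 1.1, 0.3]
width: -0.001
```

Call:
{"method": "drive_tool", "body": {
  "steps": [
    [[0,0,-6],0],
    [[0,0,-8],0],
    [[0,0,-15],0],
    [[0,0,-20],0],
    [[0,0,-25],0],
    [[0,0,-25],0],
    [[0,0,-10],0],
    [[0,0,0],0]
  ]
}}

```text
time: 7.27
tool_pos: [0.4712, 0.0265, 0.1867]
tcp_rot: [3.117, 0.38, 0.01]
wrist_force: [1.1, -0.1, -0.1]
width: 0.004
```

Call:
{"method": "drive_tool", "body": {
  "steps": [
    [[0,0,0],0],
    [[0,0,0],0],
    [[0,0,0],0],
    [[0,0,0],0],
    [[0,0,0],0],
    [[0,0,0],0],
    [[0,0,0],0],
    [[0,0,0],0]
  ]
}}

```text
time: 7.93
tool_pos: [0.469, 0.0269, 0.1831]
tcp_rot: [-3.118, -0.381, 0.001]
wrist_force: [0.6, 0.3, 0.7]
width: -0.001
```

```bash
python3 -c "
from h import *
rel([.5261,-.1994,.18]); needle('n4')"
```

```text
t 7.93 tcp [0.469  0.0269 0.1831] F [0.58 0.32 0.68] w -0.0
tool x [ 0.971  0.241 -0.   ] y [ 0.241 -0.971 -0.   ] z [-0.  0. -1.]
shift in tool mm [  1.  233.4   3. ] axes yaw vs base deg: x 0.01
{'blue': [([353.3, 190.3], [9, 8, 56])], 'yel': [([379.9, 184.9], [12, 9, 74])], 'red': [([364.1, 184.1], [7, 9, 43]), ([359.3, 197.3], [5, 4, 13])], 'red2': []}
```

View pics/n4.png

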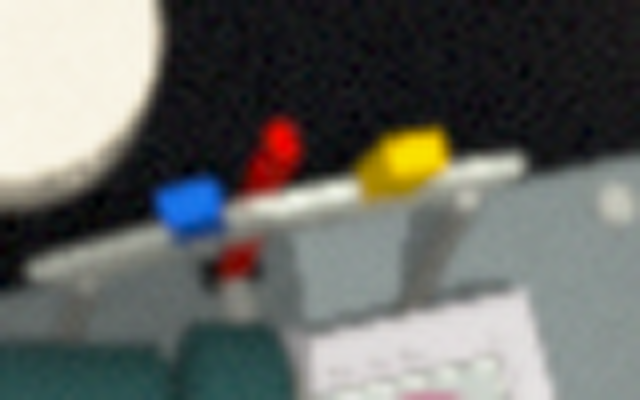

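View pics/n4s.png

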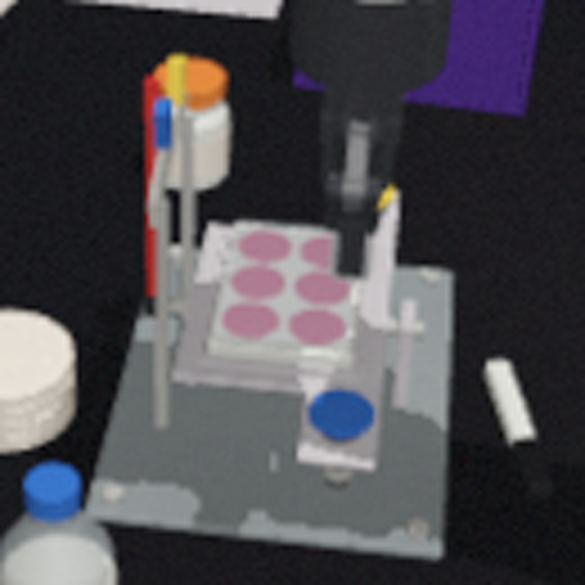

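Call:
{"method": "drive_tool", "body": {
  "steps": [
    [[0,15,0],0],
    [[0,30,0],0],
    [[0,35,0],0],
    [[0,35,0],0],
    [[0,35,0],0],
    [[0,35,0],0],
    [[0,30,0],0],
    [[1,15,0],0]
  ]
}}

```text
time: 8.7
tool_pos: [0.526, -0.1995, 0.1835]
tcp_rot: [3.117, 0.377, 0.001]
wrist_force: [-0.1, 0.1, -0.3]
width: -0.002
```

Call:
{"method": "drive_tool", "body": {
  "steps": [
    [[0,6,0],0],
    [[0,0,10],0],
    [[0,0,20],0],
    [[0,0,25],0],
    [[0,0,15],0],
    [[0,0,5],0],
    [[0,0,0],0],
    [[0,0,0],0]
  ]
}}

```text
time: 9.37
tool_pos: [0.5268, -0.2008, 0.1083]
tcp_rot: [-3.118, -0.383, 0.0]
wrist_force: [0.8, 0.3, 0.2]
width: -0.004
```

```bash
python3 -c "
from h import *
rel([.5261,-.1994,.086]); needle('n5')
for a in (0,.13,.15,.17,.18,.19,.2,.21,.22): print(a,proj('top',T([.5376,-.0781,.2427],[mark(-a,.162,.086),mark(-a,.150,.086),mark(-a,.135,.086)])).round(1).tolist())"
```

```text
t 9.37 tcp [ 0.5268 -0.2008  0.1083] F [0.83 0.31 0.23] w -0.0
tool x [ 0.97   0.242 -0.   ] y [ 0.242 -0.97  -0.   ] z [-0.  0. -1.]
shift in tool mm [-0.3 -1.5 22.3] axes yaw vs base deg: x 0.07
{'blue': [([353.2, 190.2], [9, 8, 52])], 'yel': [([379.9, 184.9], [12, 9, 74])], 'red': [([363.7, 184.2], [6, 9, 41]), ([359.5, 197.0], [4, 3, 12])], 'red2': [([367.0, 182.5], [1, 4, 4])]}
0 [[364.7, 181.6], [364.1, 183.0], [363.4, 184.8]]
0.13 [[375.1, 179.5], [373.6, 181.1], [371.9, 183.1]]
0.15 [[376.6, 179.2], [375.1, 180.8], [373.1, 182.9]]
0.17 [[378.2, 178.9], [376.5, 180.6], [374.4, 182.6]]
0.18 [[379.0, 178.8], [377.2, 180.5], [375.0, 182.5]]
0.19 [[379.8, 178.6], [377.9, 180.3], [375.7, 182.4]]
0.2 [[380.5, 178.5], [378.6, 180.2], [376.3, 182.3]]
0.21 [[381.3, 178.4], [379.3, 180.1], [376.9, 182.2]]
0.22 [[382.0, 178.2], [380.0, 180.0], [377.5, 182.1]]
```

View pics/n5.png

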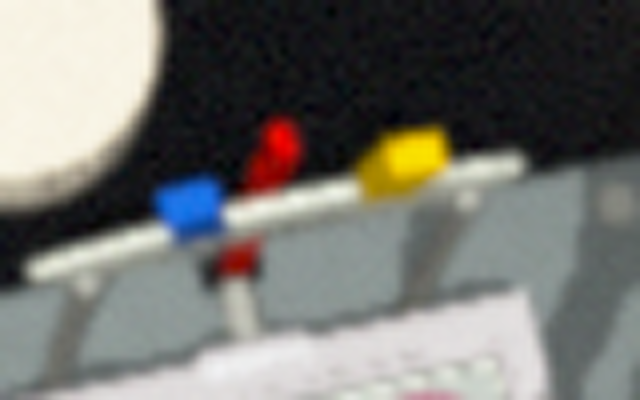

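View pics/n5s.png

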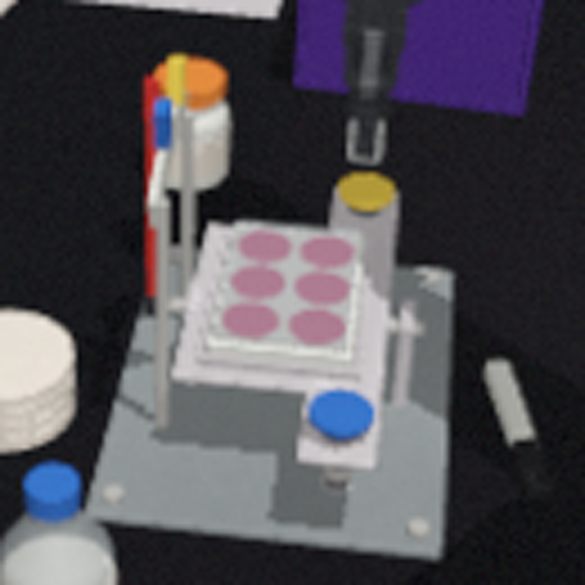

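Call:
{"method": "drive_tool", "body": {
  "steps": [
    [[0,2,8],0],
    [[0,0,7],0],
    [[0,0,4],0],
    [[0,0,2],0],
    [[0,0,3],0],
    [[0,0,3],0],
    [[0,0,3],0],
    [[0,0,2],0]
  ]
}}

```text
time: 10.13
tool_pos: [0.5277, -0.2047, 0.0765]
tcp_rot: [3.117, 0.381, 0.001]
wrist_force: [-1.0, -3.5, 3.5]
width: -0.001
```

Call:
{"method": "drive_tool", "body": {
  "steps": [
    [[0,0,2],0],
    [[0,0,2],0],
    [[0,0,1.5],0],
    [[0,0,1],0],
    [[0,0,0],0]
  ]
}}

```text
time: 10.55
tool_pos: [0.528, -0.2045, 0.0702]
tcp_rot: [3.117, 0.381, 0.002]
wrist_force: [-0.3, -4.8, 4.8]
width: 0.001
```

```bash
python3 -c "
from h import *
rel([.5261,-.1994,.086]); needle('n6')"
```

```text
t 10.55 tcp [ 0.528  -0.2045  0.0702] F [-0.27 -4.85  4.82] w 0.0
tool x [0.971 0.241 0.001] y [ 0.241 -0.971  0.001] z [ 0.002 -0.001 -1.   ]
shift in tool mm [ -0.6  -5.4 -15.8] axes yaw vs base deg: x -0.0
{'blue': [([353.2, 190.1], [9, 8, 51])], 'yel': [([380.1, 185.0], [11, 9, 70])], 'red': [([372.8, 182.2], [13, 11, 56]), ([360.3, 196.7], [6, 4, 15])], 'red2': []}
```

View pics/n6.png

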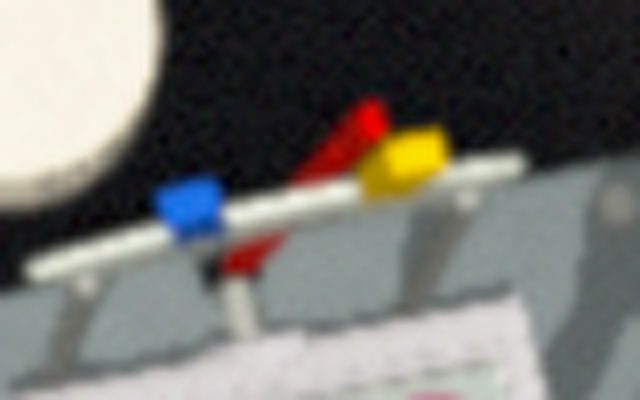

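Call:
{"method": "drive_tool", "body": {
  "steps": [
    [[0,0,1.5],0],
    [[0,0,1.5],0],
    [[0,0,1],0],
    [[0,0,0.5],0],
    [[0,0,0],0]
  ]
}}

```text
time: 11.07
tool_pos: [0.5281, -0.2047, 0.066]
tcp_rot: [3.117, 0.381, 0.003]
wrist_force: [0.2, -6.4, 4.9]
width: 0.001
```

```bash
python3 -c "
from h import *
rel([.5261,-.1994,.086]); needle('n7')"
```

```text
t 11.07 tcp [ 0.5281 -0.2047  0.066 ] F [ 0.24 -6.35  4.93] w 0.0
tool x [0.971 0.241 0.001] y [ 0.241 -0.971  0.002] z [ 0.002 -0.002 -1.   ]
shift in tool mm [ -0.7  -5.6 -20. ] axes yaw vs base deg: x 0.02
{'blue': [([353.2, 190.1], [9, 8, 53])], 'yel': [([380.2, 185.2], [11, 9, 66])], 'red': [([375.3, 181.5], [13, 10, 43]), ([360.7, 196.5], [7, 4, 18])], 'red2': []}
```

View pics/n7.png

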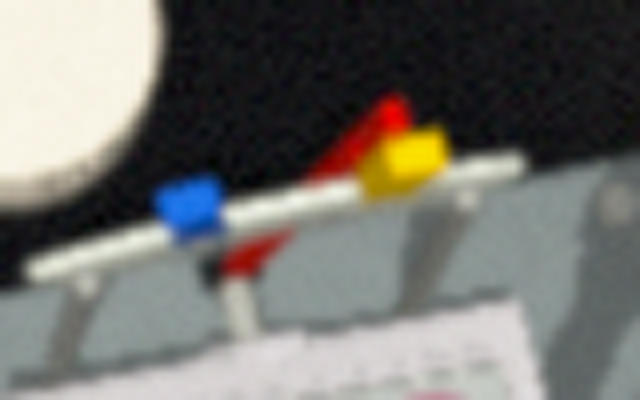

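View pics/n7s.png

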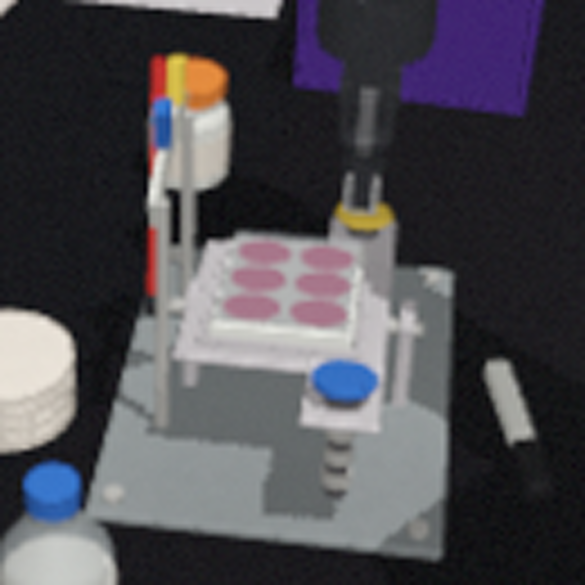

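Call:
{"method": "drive_tool", "body": {
  "steps": [
    [[0,0,1],0],
    [[0,0,0.8],0],
    [[0,0,0],0],
    [[0,0,0],0],
    [[0,0,0],0],
    [[0,0,0],0],
    [[0,0,0],0],
    [[0,0,0],0]
  ]
}}

```text
time: 11.83
tool_pos: [0.5282, -0.2048, 0.0644]
tcp_rot: [3.117, 0.381, 0.003]
wrist_force: [-1.1, -5.2, 5.8]
width: -0.001
```

```bash
python3 -c "
from h import *
rel([.5261,-.1994,.086]); needle('n8')"
```

```text
t 11.83 tcp [ 0.5282 -0.2048  0.0644] F [-1.15 -5.2   5.76] w -0.0
tool x [0.971 0.241 0.001] y [ 0.241 -0.971  0.002] z [ 0.002 -0.002 -1.   ]
shift in tool mm [ -0.7  -5.7 -21.7] axes yaw vs base deg: x 0.02
{'blue': [([353.2, 190.2], [9, 8, 52])], 'yel': [([380.2, 185.3], [11, 9, 64])], 'red': [([375.9, 181.3], [14, 10, 43]), ([360.7, 196.5], [7, 4, 18])], 'red2': []}
```

View pics/n8.png

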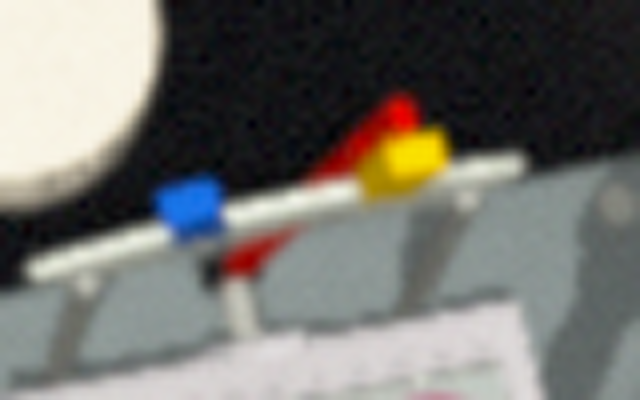

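View pics/n8s.png

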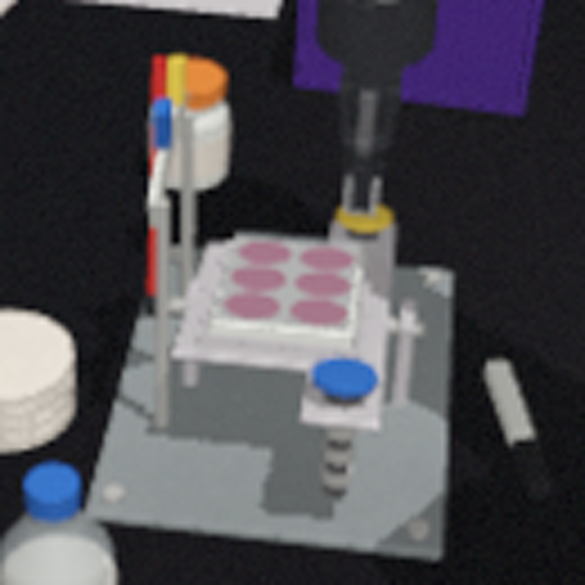

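Call:
{"method": "drive_tool", "body": {
  "steps": [
    [[0,0,0.6],0],
    [[0,0,0],0],
    [[0,0,0],0],
    [[0,0,0],0],
    [[0,0,0],0],
    [[0,0,0],0],
    [[0,0,0],0],
    [[0,0,0],0]
  ]
}}

```text
time: 12.6
tool_pos: [0.5282, -0.2048, 0.0638]
tcp_rot: [3.116, 0.381, 0.003]
wrist_force: [-0.4, -5.7, 6.6]
width: -0.002
```

Call:
{"method": "drive_tool", "body": {
  "steps": [
    [[0,0,0],0],
    [[0,0,0],0],
    [[0,0,0],0],
    [[0,0,0],0],
    [[0,0,0],0],
    [[0,0,0],0],
    [[0,0,0],0],
    [[0,0,0],0]
  ]
}}

```text
time: 13.27
tool_pos: [0.5282, -0.2048, 0.0638]
tcp_rot: [3.116, 0.381, 0.003]
wrist_force: [-0.1, -5.9, 5.2]
width: -0.0
```

```bash
python3 -c "
from h import *
rel([.5261,-.1994,.086]); needle('n9')"
```

```text
t 13.27 tcp [ 0.5282 -0.2048  0.0638] F [-0.13 -5.9   5.21] w -0.0
tool x [0.971 0.241 0.001] y [ 0.241 -0.971  0.002] z [ 0.002 -0.002 -1.   ]
shift in tool mm [ -0.7  -5.7 -22.2] axes yaw vs base deg: x 0.02
{'blue': [([353.2, 190.1], [9, 8, 53])], 'yel': [([380.2, 185.3], [11, 9, 64])], 'red': [([376.3, 181.2], [14, 10, 45]), ([360.7, 196.5], [7, 4, 18])], 'red2': []}
```

View pics/n9.png

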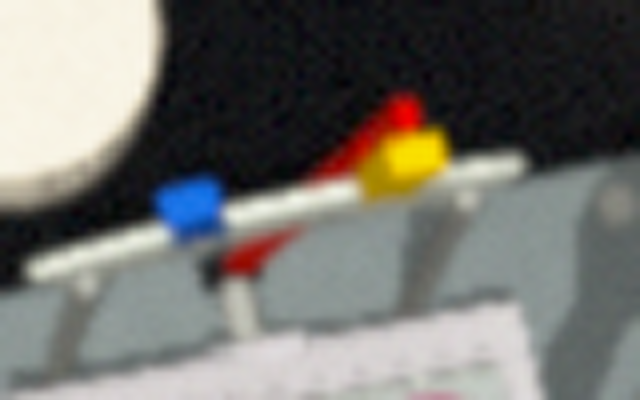

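Call:
{"method": "drive_tool", "body": {
  "steps": [
    [[0,0,-2],0],
    [[0,0,-4],0],
    [[0,0,-6],0],
    [[0,0,-8],0],
    [[0,0,-15],0],
    [[0,0,-20],0],
    [[0,0,-25],0],
    [[0,0,-25],0]
  ]
}}

```text
time: 14.03
tool_pos: [0.5257, -0.2022, 0.1676]
tcp_rot: [-3.115, -0.381, 0.005]
wrist_force: [0.3, 0.3, 0.3]
width: -0.001
```

Call:
{"method": "drive_tool", "body": {
  "steps": [
    [[0,0,-15],0],
    [[0,0,-5],0],
    [[0,0,0],0],
    [[0,0,0],0],
    [[0,0,0],0],
    [[0,0,0],0],
    [[0,0,0],0],
    [[0,0,0],0]
  ]
}}

```text
time: 14.7
tool_pos: [0.5267, -0.2036, 0.1867]
tcp_rot: [-3.117, -0.381, 0.003]
wrist_force: [-1.0, -0.2, 0.4]
width: -0.003
```

Call:
{"method": "drive_tool", "body": {
  "steps": [
    [[0,0,0],0],
    [[0,0,0],0],
    [[0,0,0],0],
    [[0,0,0],0],
    [[0,0,0],0],
    [[0,0,0],0],
    [[0,0,0],0],
    [[0,0,0],0]
  ]
}}

```text
time: 15.37
tool_pos: [0.5273, -0.2039, 0.1879]
tcp_rot: [3.118, 0.381, 0.0]
wrist_force: [-0.8, 0.3, 0.6]
width: -0.002
```

```bash
python3 -c "
from h import *
rel([.5261,-.1994,.086]); needle('n10')
cv2.imwrite('pics/end.png',bot.read_camera('top')[:,:,::-1])"
```

```text
t 15.37 tcp [ 0.5273 -0.2039  0.1879] F [-0.75  0.33  0.64] w -0.0
tool x [0.971 0.241 0.   ] y [ 0.241 -0.971  0.   ] z [ 0. -0. -1.]
shift in tool mm [-1.000e-01 -4.700e+00  1.019e+02] axes yaw vs base deg: x 0.01
{'blue': [([353.2, 190.1], [9, 8, 53])], 'yel': [([379.8, 184.9], [12, 9, 73])], 'red': [([363.9, 184.0], [7, 9, 44]), ([359.5, 197.0], [4, 3, 12])], 'red2': []}
```

View pics/n10s.png

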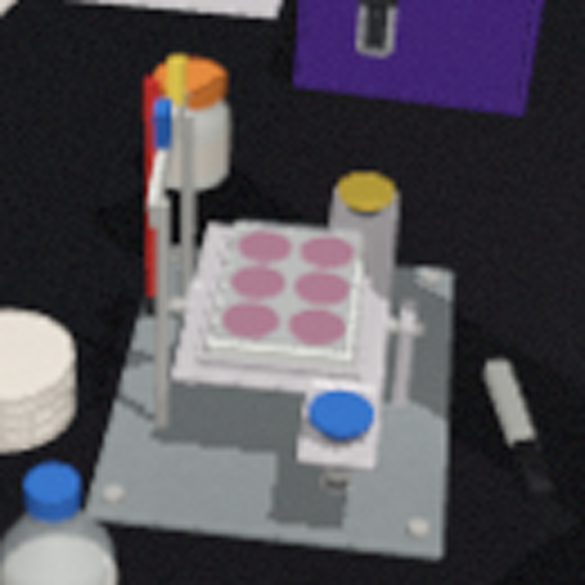

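View pics/end.png

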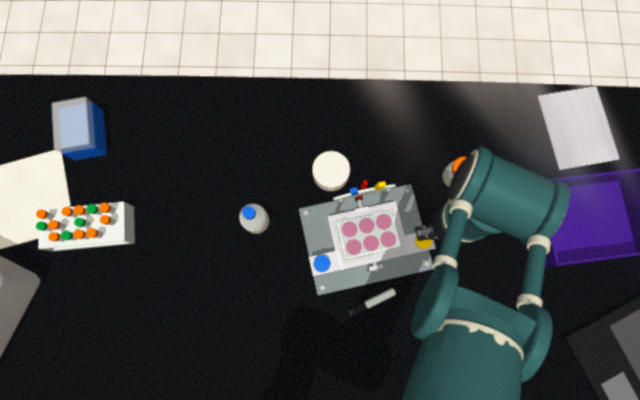

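The needle is upright again (red at 363.9,184.0, as at the start), the plate sits in its nest, and the bystanders have not moved. The gripper is clear, about 100 mm above the yellow pad.

```bash
python3 -c "
from workcell import bot
print(bot.finish_job())"
```

```text
the job is handed in; nothing more can be done
None
```

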